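Set out the round packaging samples on their display stands

ROBOT

A 6-joint arm with a two-finger parallel gripper is mounted at the origin on the work surface; the furniture and walls round the work are solid. World frame = base frame: x ahead of the robot, y to its left, z up, the work surface at z = 0. Lengths are in m, angles in rad, forces in N, time in s.
With the tool pointing down it reaches from about 0.35 to 0.975 m from the base axis. Payload 17.4 kg.
Tool frame: the origin (TCP) lies at the very end of the fingers, on their centre line; the grasp point (between the pads) lies 19 mm behind it; z points along the fingers, y is the line along which they close (so a half turn about z gives the same grasp; the last joint's range is limited). The gripper opens to 85 mm and grips with 20 to 120 N. Pads are 22 mm wide; open, the fingers measure 114 mm over their backs; the gripper's body (76 mm by 85 mm) begins 54 mm behind the grasp point. The pads swing forward as they close: fully open they stand 13 mm farther back than shut.
Start: joints at [-1.366, 0.116, 1.442, -0, 1.584, -0.038], TCP at [0.162, -0.655, 0.231] pointing down, gripper open.
Joint ranges: [-2.83, 2.83], [-0.83, 2.19], [0.07, 2.5], [-1.14, 4.28], [0.01, 3], [-2.97, 2.97]. Speed limits (rad/s): [1.89, 1.89, 2.22, 3.14, 3.14, 3.14].

INTERFACE

Orientations are given as a 3x3 rotation matrix whose columns are the frame's x, y, z axes.
In Python, from rig import * gives the robot as it stands.
- The arm moves only by the shell command python3 -m inch 'ROWS' [OPENING]. ROWS is JSON, a list of rows, each an object with "linear": the shift along the world's x, y, z in mm, a list of three; "rot": the turn, a rotation vector about the world's x, y, z in rad, a list of three. A call has 1 to 5 rows; each row shifts and turns the commanded pose from where the row before left it; what a row does not reach is not made up. A row lasts 1/12 s, in which the tool goes at most 41.7 mm and 7.16 degrees, less where a joint would pass 70% of its speed; a pose out of reach is approached as far as the arm can. A call is refused whole if a number of a shift passes 41.7 or a number of a turn 0.125, either way. A call with a gripper value outside its range is refused whole. OPENING is the finger opening in mm, from 0 to 85.4, set as the call begins (- or left out, the last holds). The fingers move at their own pace and stop on an object; the grip force is fixed at half the most. Time passes only in rows, so rows that do not move let the fingers close. It gives the time, the measured TCP pose, the force, the opening and the grip force at its end, in the units of the state.
- get_state(): the state, without advancing time (a new reading comes with each control period).
- capture(name): name is "side" or "top"; returns a dict with "img" (420x560x3 uint8, red, green, blue), "depth" (420x560 float32, m along the optical axis (not along the pixel's ray), 0 where there is no reading), "fx", "fy", "cx", "cy" (pixels), "pose" (4x4, takes a point from camera to world coordinates). Camera axes: x right, y down, z forward; pixel columns grow to the right and rows downward; lengths in m; the calibration is good to about 2 mm. A picture is of the moment at which its call begins.
- sign_off(): hands the job in; it is judged then, once.
The state is a dict: "time": time; "qpos": joint angles; "qvel": joint speeds; "joint_torque": joint torques, N m; "position": TCP position; "tcp_rot": TCP orientation; "ft_force": force on the tool from outside, world axes, zero at the start; "moment": the same for the moment, N m; "opening": finger opening in m; "grip_force": force on a finger pad.
Only numpy, scipy, OpenCV 4.12 (cv2) and the standard library are available. Lean on these libraries where they do the work, as an engineer would, in place of code of your own. Each camera call takes 0.05 s, during which the arm holds its last target. There are 200 camera calls.

TASK

For the packaging seminar, pick out the four round samples and put each on its own grey display stand: the flat screw cap on the highest stand, the tablet bottle on the second highest, the waisted bottle on the third highest and the small stack of nested clear cups on the lowest. Each must stand upright in the middle of its stand, down inside the rim. Leave the square upturned cup where it is.

Things in the scene. Friction and masses are not known exactly. Their poses are not given: they have to be found in the camera images.
- screw_cap: loose white flat screw cap lying closed top up, 34 mm across, 13 mm high, 10 to 20 g; origin at the centre of its underside, z up. Grasp it across the rim with the fingertips. When setting it in a stand, keep the tips a little (about 4 mm) above the recess floor so that they clear the rim.
- tablet_bottle: loose white round tablet bottle with its ribbed cap on (the cap does not turn), body 42 mm across, 72 mm high, about 60 g; origin at the centre of its base, z up. Grasp round the body, about 35 to 45 mm up.
- waisted_bottle: loose white round bottle with a gentle waist at mid height, without a separate cap; 34 mm across, 84 mm high, about 50 g; origin at the centre of its base, z up. To a gripper it is as wide at the waist as elsewhere (34 mm). Grasp it about 40 to 50 mm up.
- cup_stack: loose small round stack of nested clear, ribbed portion cups, standing rims down, one rigid piece, 31 mm across at the foot and a little narrower at the top, 89 mm high, about 40 g; origin at the centre of its base, z up. Grasp it about 40 to 55 mm up.
- square_cup: bystander, loose: white square cup standing upside down, 59 x 59 x 88 mm; origin at the centre of its underside, z up. Must stay where it is.
- stand_highest_seat (a point): fixed grey square display stand, 70 x 70 mm, with a 3 mm high, 6 mm or more wide rim round a round recess 58 mm across in its top; the floor of the recess is 60 mm above the table, the rim's top 63 mm. The highest of the four stands. The point is the centre of the recess floor, z up; the stand may be turned about z.
- stand_high_seat (a point): fixed grey square display stand, 70 x 70 mm, with a 3 mm high, 6 mm or more wide rim round a round recess 58 mm across in its top; the floor of the recess is 45 mm above the table, the rim's top 48 mm. The second highest of the four stands. The point is the centre of the recess floor, z up; the stand may be turned about z.
- stand_low_seat (a point): fixed grey square display stand, 70 x 70 mm, with a 3 mm high, 6 mm or more wide rim round a round recess 58 mm across in its top; the floor of the recess is 30 mm above the table, the rim's top 33 mm. The third highest of the four stands. The point is the centre of the recess floor, z up; the stand may be turned about z.
- stand_lowest_seat (a point): fixed grey square display stand, 70 x 70 mm, with a 3 mm high, 6 mm or more wide rim round a round recess 58 mm across in its top; the floor of the recess is 15 mm above the table, the rim's top 18 mm. The lowest of the four stands. The point is the centre of the recess floor, z up; the stand may be turned about z.
Not all that is in view belongs to the job. Leave any brown look-alike of the waisted_bottle alone.

How it is judged:
By the outcome, as a careful person would: the job done as asked, in the order asked, and still so for the second after the job is handed in, with the robot touching nothing.
It also fails if it takes over 109 s, if anything falls off the work surface, if the arm or the gripper's body presses on something with over 40 N, if the wrist force passes 120 N, or if a joint passes its speed limit or range.

## Working session

There is one attempt and no reset: what is moved stays moved. The work goes in short steps, Python scripts to look and compute and a shell command to move; the robot and the scene stay as the last step left them, time stands still between calls to the robot, and variables do not carry over. Pictures are saved under pics/ and viewed, at most 14 in all, crops included, and the job is handed in when it is done.

```bash
mkdir -p pics; ls; python3 - <<'E'
from rig import *
import cv2,numpy as np
for n in("top","side"):
    c=capture(n); cv2.imwrite(f"pics/{n}0.png",c["img"][:,:,::-1]); np.savez(f"{n}0.npz",**c)
    print(n,c["fx"],c["cx"],c["cy"],np.round(c["pose"],3).tolist())
print(get_state())
E
```

```text
pics
top 528.41035600212 274.20124447629206 202.65068562104605 [[-0.023, -0.997, 0.068, 0.306], [-1.0, 0.023, -0.006, 0.012], [0.004, -0.068, -0.998, 1.536], [0.0, 0.0, 0.0, 1.0]]
side 527.221069724246 276.489742793892 208.2354383170763 [[0.518, 0.532, -0.67, 1.555], [0.855, -0.304, 0.42, -0.718], [0.02, -0.791, -0.612, 1.104], [0.0, 0.0, 0.0, 1.0]]
{'time': 0.1, 'qpos': array([-1.36581546e+00,  1.16443602e-01,  1.44221050e+00, -2.19602977e-05,
        1.58399043e+00, -3.78195818e-02]), 'qvel': array([-0.00097329, -0.00126433,  0.00033856,  0.00099207,  0.00014648,
       -0.00022148]), 'joint_torque': array([ 8.97912960e-04, -7.33669496e+01, -6.33789396e+01, -6.78634501e-05,
        5.28821169e-03,  3.43174875e-06]), 'position': array([ 0.16222202, -0.65503943,  0.23062476]), 'tcp_rot': array([[ 9.70668563e-01,  2.40421474e-01, -2.35606320e-04],
       [ 2.40421589e-01, -9.70668022e-01,  1.02538494e-03],
       [ 1.78290386e-05, -1.05195377e-03, -9.99999447e-01]]), 'ft_force': array([ 0.12385149, -0.28990364, -0.52675473]), 'moment': array([ 0.03128495, -0.0181529 ,  0.00312222]), 'grip_force': 0.0, 'opening': 0.08515880321108739}
```

View pics/top0.png

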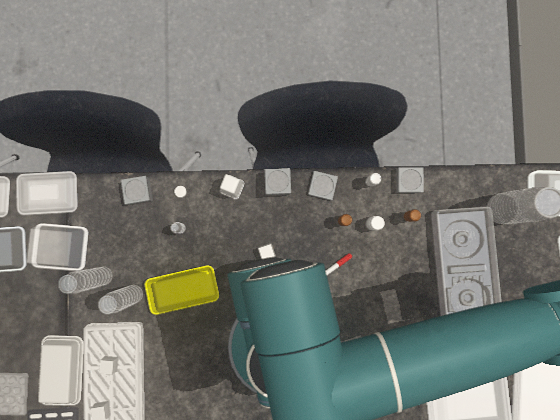

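View pics/side0.png

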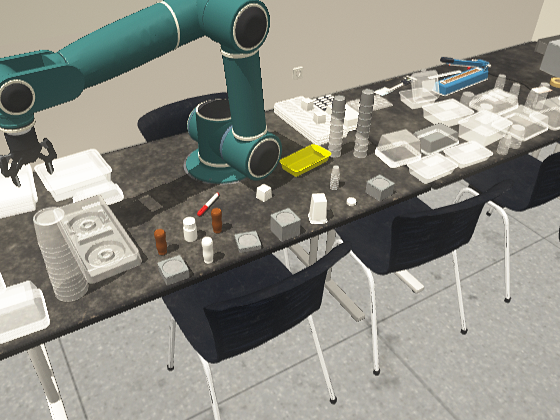

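Top view: stands at (135,190), (278,181), (322,185) and (410,180); cap (180,191); a clear stack (178,228); square cup (232,186). White bottles are at (375,180) and (376,223), with brown ones at (346,220) and (414,215). I'll enlarge and measure these.

```bash
cat > h.py <<'E'
import numpy as np,cv2
def cloud(c):
    v,u=np.mgrid[:420,:560]; d=c["depth"]
    p=np.stack([(u-c["cx"])/c["fx"]*d,(v-c["cy"])/c["fy"]*d,d,np.ones_like(d)],-1)@np.asarray(c["pose"]).T
    p=p[...,:3]; p[d==0]=np.nan; return p
def blob(p,u,v,r=22,lo=.006,band=None):
    q=p[v-r:v+r,u-r:u+r]; m=np.nan_to_num(q[...,2],nan=-1)>lo
    n,l=cv2.connectedComponents(m.astype(np.uint8))
    k=l[r,r]; q=q[l==k] if k else q[m]
    zt=np.percentile(q[:,2],95); t=q[q[:,2]>zt-(band or .006)]
    (cx,cy),(w,h),a=cv2.minAreaRect((t[:,:2]*1000).astype(np.float32))
    return f"z95 {zt*1000:.0f} zmed {np.median(t[:,2])*1000:.0f} n{len(t)} mean {np.round(t[:,:2].mean(0)*1000)} rect {cx:.0f},{cy:.0f} {w:.0f}x{h:.0f} a{a:.0f}"
E
python3 - <<'E'
from h import *
c=dict(np.load("top0.npz")); p=cloud(c)
for n,u,v in [("sA",135,190),("sB",278,181),("sC",322,185),("sD",410,180),("cap",180,191),("stack",178,228),("sq",232,186),("b1",375,180),("b2",376,223),("br1",346,220),("br2",414,215),("cube",266,252)]:
    print(n,blob(p,u,v))
print("table",np.nanmedian(p[205:212,200:320,2]))
i=c["img"][:,:,::-1]
cv2.imwrite("pics/t1.png",cv2.resize(i[160:270,110:250],None,fx=5,fy=5,interpolation=2))
cv2.imwrite("pics/t2.png",cv2.resize(i[160:270,300:440],None,fx=5,fy=5,interpolation=2))
j=dict(np.load("side0.npz"))["img"][:,:,::-1]
cv2.imwrite("pics/s1.png",cv2.resize(j[150:290,140:410],None,fx=2.9,fy=2.9,interpolation=2))
E
```

```text
sA z95 51 zmed 48 n377 mean [455. 396.] rect 454,396 70x71 a8
sB z95 67 zmed 64 n295 mean [470.  -9.] rect 469,-8 70x69 a2
sC z95 22 zmed 18 n292 mean [ 457. -139.] rect 459,-139 69x71 a75
sD z95 38 zmed 34 n319 mean [ 467. -389.] rect 468,-389 72x70 a88
cap z95 17 zmed 13 n71 mean [451. 273.] rect 451,274 29x30 a88
stack z95 91 zmed 89 n40 mean [345. 277.] rect 345,278 19x17 a88
sq z95 92 zmed 89 n161 mean [461. 125.] rect 461,125 42x42 a66
b1 z95 87 zmed 84 n73 mean [ 468. -278.] rect 468,-278 29x29 a43
b2 z95 77 zmed 74 n93 mean [ 345. -280.] rect 345,-281 35x35 a58
br1 z95 88 zmed 84 n68 mean [ 355. -194.] rect 356,-194 28x28 a71
br2 z95 89 zmed 85 n68 mean [ 364. -383.] rect 364,-383 27x31 a48
cube z95 648 zmed 648 n82 mean [253.  -0.] rect 254,3 9x31 a1
table 9.141524120903632e-05
```

View pics/s1.png

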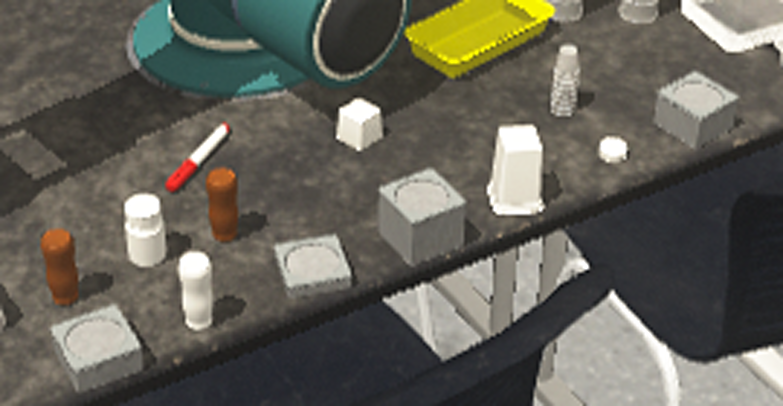

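View pics/t1.png

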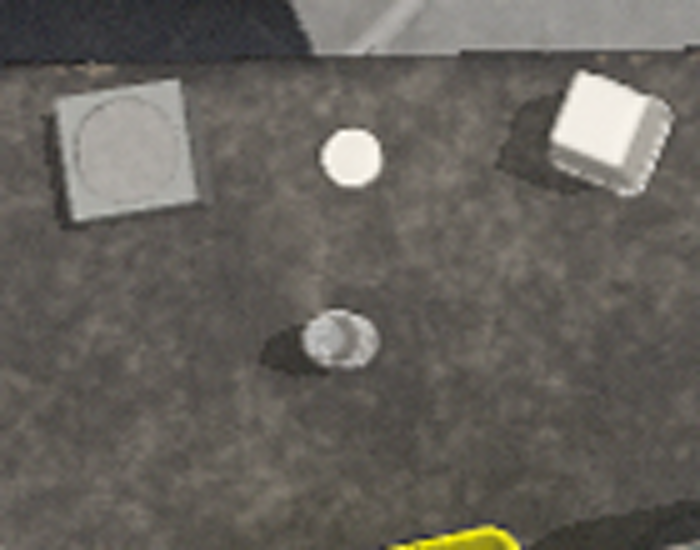

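View pics/t2.png

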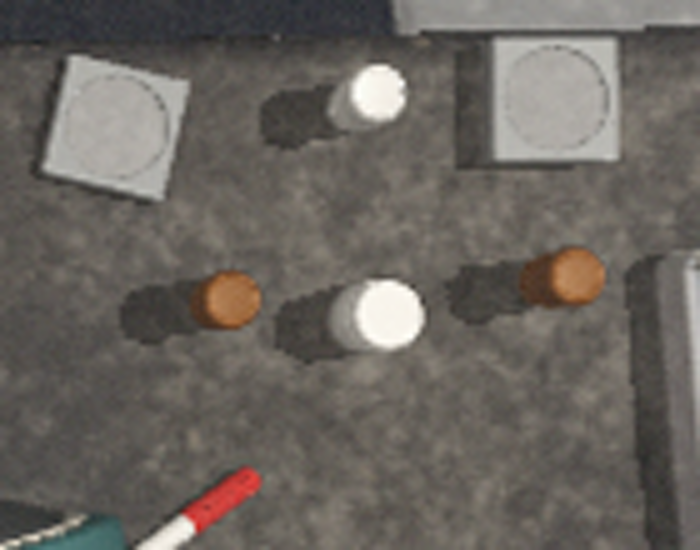

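Heights identify the stands: (278,181) is 60 mm, so highest; (135,190) is 45; (410,180) is 30; (322,185) is 15. The crops confirm the rest:
- **Bottles:** (375,180) is the white waisted one, and (376,223) is the white ribbed-cap tablet bottle. The brown ones are decoys.
- **Cap:** (180,191).
- **Stack:** the small clear one at (178,228). The tall ones by the tray are too big.
- **Square cup:** (232,186).

I'll cross-check positions with the side camera and make the first move at the same time.

```bash
python3 - <<'E'
from h import *
c=dict(np.load("side0.npz")); p=cloud(c)
T=np.linalg.inv(c["pose"])
for n,x,y,z0,z1,r in [("sA",454,396,40,52,45),("sB",469,-8,56,66,45),("sC",458,-139,12,22,45),("sD",468,-389,27,37,45),("cap",451,273,5,16,25),("stackTop",345,277,80,95,30),("b1top",468,-278,79,90,30),("b2top",345,-281,68,78,30),("stackmid",345,277,30,60,30),("b1mid",468,-278,30,60,30),("b2mid",345,-281,20,45,30)]:
    d=np.hypot(p[...,0]-x/1e3,p[...,1]-y/1e3); m=(d<r/1e3)&(p[...,2]>z0/1e3)&(p[...,2]<z1/1e3)
    q=p[m]*1000; (cx,cy),(w,h),a=cv2.minAreaRect(q[:,:2].astype(np.float32)); t=q[q[:,2]>np.percentile(q[:,2],60)]
    print(n,len(q),"rect %.0f,%.0f %.0fx%.0f a%.0f"%(cx,cy,w,h,a),"zmax %.0f"%q[:,2].max(),"mean",q.mean(0).round())
E
python3 -m inch '[{"linear":[35,0,0],"rot":[0,0,0]},{"linear":[35,10,0],"rot":[0,0,0]},{"linear":[35,20,0],"rot":[0,0,0]},{"linear":[30,30,0],"rot":[0,0,0]},{"linear":[30,30,0],"rot":[0,0,0]}]' 60
```

```text
sA 252 rect 456,398 74x81 a6 zmax 52 mean [455. 395.  47.]
sB 320 rect 469,-7 76x73 a3 zmax 66 mean [471.  -7.  62.]
sC 339 rect 457,-137 71x76 a75 zmax 22 mean [ 459. -137.   17.]
sD 402 rect 467,-387 70x75 a89 zmax 37 mean [ 468. -388.   32.]
cap 54 rect 451,274 33x35 a21 zmax 16 mean [453. 273.  11.]
stackTop 34 rect 348,276 23x22 a88 zmax 94 mean [348. 276.  87.]
b1top 71 rect 471,-277 28x36 a33 zmax 88 mean [ 470. -277.   83.]
b2top 87 rect 344,-279 34x41 a70 zmax 78 mean [ 347. -280.   73.]
stackmid 58 rect 353,274 30x26 a55 zmax 59 mean [353. 273.  46.]
b1mid 78 rect 479,-278 30x21 a75 zmax 60 mean [ 478. -279.   45.]
b2mid 83 rect 358,-282 41x26 a77 zmax 45 mean [ 359. -284.   33.]
time: 0.52
position: [0.3274, -0.5651, 0.2304]
tcp_rot: [[0.971, 0.24, -0.001], [0.24, -0.971, 0.001], [-0.0, -0.001, -1.0]]
ft_force: [-0.4, -0.4, 0.1]
opening: 0.06
grip_force: 0.0
```

```bash
Z='"rot":[0,0,0]'
python3 -m inch '[{"linear":[25,32,0],"rot":[0,0,0]},{"linear":[25,32,0],"rot":[0,0,0]},{"linear":[25,32,0],"rot":[0,0,0]},{"linear":[25,32,0],"rot":[0,0,0]},{"linear":[25,32,0],"rot":[0,0,0]}]' >/dev/null
python3 -m inch '[{"linear":[0,34,0],"rot":[0,0,0]},{"linear":[0,34,0],"rot":[0,0,0]},{"linear":[0,34,0],"rot":[0,0,0]},{"linear":[0,34,0],"rot":[0,0,0]},{"linear":[0,34,0],"rot":[0,0,0]}]' >/dev/null
python3 -m inch '[{"linear":[0,34,0],"rot":[0,0,0]},{"linear":[0,34,0],"rot":[0,0,0]},{"linear":[0,34,0],"rot":[0,0,0]},{"linear":[0,34,0],"rot":[0,0,0]},{"linear":[0,34,0],"rot":[0,0,0]}]'
python3 -m inch '[{"linear":[0,34,0],"rot":[0,0,0]},{"linear":[0,34,0],"rot":[0,0,0]},{"linear":[0,34,0],"rot":[0,0,0]},{"linear":[0,34,0],"rot":[0,0,0]},{"linear":[0,34,0],"rot":[0,0,0]}]' >/dev/null
python3 -m inch '[{"linear":[0,34,-20],"rot":[0,0,0]},{"linear":[0,34,-20],"rot":[0,0,0]},{"linear":[0,30,-20],"rot":[0,0,0]},{"linear":[0,20,-20],"rot":[0,0,0]},{"linear":[0,0,0],"rot":[0,0,0]}]'
```

```text
time: 1.77
position: [0.4507, -0.0648, 0.2312]
tcp_rot: [[0.971, 0.24, 0.0], [0.24, -0.971, -0.0], [0.0, 0.0, -1.0]]
ft_force: [1.3, 0.0, -0.4]
opening: 0.06
grip_force: 0.0
time: 2.6
position: [0.4493, 0.2241, 0.1468]
tcp_rot: [[0.97, 0.243, -0.005], [0.243, -0.97, -0.002], [-0.006, 0.0, -1.0]]
ft_force: [-0.0, -0.5, -1.2]
opening: 0.0602
grip_force: 0.0
```

```bash
python3 -m inch '[{"linear":[1,25,0],"rot":[0,0,0]},{"linear":[1,24,0],"rot":[0,0,0]},{"linear":[0,0,-35],"rot":[0,0,0]},{"linear":[0,0,-35],"rot":[0,0,0]},{"linear":[0,0,0],"rot":[0,0,0]}]'
python3 -m inch '[{"linear":[0,0,-20],"rot":[0,0,0]},{"linear":[0,0,-20],"rot":[0,0,0]},{"linear":[0,0,0],"rot":[0,0,0]}]'
```

```text
time: 3.02
position: [0.4506, 0.2693, 0.0753]
tcp_rot: [[0.971, 0.241, -0.007], [0.241, -0.971, -0.004], [-0.008, 0.002, -1.0]]
ft_force: [-1.7, 0.1, -1.9]
opening: 0.0599
grip_force: 0.0
time: 3.27
position: [0.4523, 0.2697, 0.0396]
tcp_rot: [[0.971, 0.24, -0.003], [0.24, -0.971, -0.002], [-0.003, 0.001, -1.0]]
ft_force: [-0.1, -0.2, -0.3]
opening: 0.0603
grip_force: 0.0
```

```bash
python3 -m inch '[{"linear":[0,3,-15],"rot":[0,0,0]},{"linear":[0,0,-10],"rot":[0,0,0]},{"linear":[0,0,-5],"rot":[0,0,0]},{"linear":[0,0,0],"rot":[0,0,0]},{"linear":[0,0,0],"rot":[0,0,0]}]'
```

```text
time: 3.68
position: [0.4535, 0.2737, 0.0121]
tcp_rot: [[0.971, 0.24, 0.0], [0.24, -0.971, 0.0], [0.0, -0.0, -1.0]]
ft_force: [-0.1, -0.6, 0.1]
opening: 0.0602
grip_force: 0.0
```

```bash
python3 -m inch '[{"linear":[-1,0,-4],"rot":[0,0,0]},{"linear":[0,0,-4],"rot":[0,0,0]},{"linear":[0,0,0],"rot":[0,0,0]},{"linear":[0,0,0],"rot":[0,0,0]}]'
python3 -m inch '[{"linear":[0,0,0],"rot":[0,0,0]},{"linear":[0,0,0],"rot":[0,0,0]},{"linear":[0,0,0],"rot":[0,0,0]},{"linear":[0,0,0],"rot":[0,0,0]},{"linear":[0,0,0],"rot":[0,0,0]}]' 20
python3 -m inch '[{"linear":[0,0,0],"rot":[0,0,0]},{"linear":[0,0,0],"rot":[0,0,0]},{"linear":[0,0,0],"rot":[0,0,0]}]'
```

```text
time: 4.02
position: [0.4521, 0.2737, 0.0032]
tcp_rot: [[0.971, 0.24, -0.0], [0.24, -0.971, -0.0], [-0.0, 0.0, -1.0]]
ft_force: [0.3, -0.7, 0.5]
opening: 0.0603
grip_force: 0.0
time: 4.43
position: [0.4524, 0.2739, 0.0039]
tcp_rot: [[0.971, 0.24, 0.0], [0.24, -0.971, 0.0], [0.001, -0.0, -1.0]]
ft_force: [-1.2, -0.4, 5.4]
opening: 0.0299
grip_force: 58.9
time: 4.68
position: [0.4525, 0.2738, 0.0039]
tcp_rot: [[0.971, 0.24, 0.001], [0.24, -0.971, 0.0], [0.001, -0.0, -1.0]]
ft_force: [-2.3, -1.0, 5.3]
opening: 0.0298
grip_force: 58.9
```

```bash
python3 -m inch '[{"linear":[0,0,15],"rot":[0,0,0]},{"linear":[0,0,35],"rot":[0,0,0]},{"linear":[0,0,35],"rot":[0,0,0]},{"linear":[0,0,35],"rot":[0,0,0]},{"linear":[0,0,35],"rot":[0,0,0]}]'
python3 - <<'E'
from rig import *
from h import *
c=capture("side"); s=get_state(); P=np.append(s["position"],1); q=np.linalg.inv(c["pose"])@P
u=int(c["fx"]*q[0]/q[2]+c["cx"]);v=int(c["fy"]*q[1]/q[2]+c["cy"]);print(u,v)
i=c["img"][:,:,::-1]; cv2.imwrite("pics/g1.png",cv2.resize(i[v-45:v+45,u-60:u+60],None,fx=6,fy=6,interpolation=2))
E
```

```text
time: 5.1
position: [0.4519, 0.2736, 0.1601]
tcp_rot: [[0.971, 0.24, 0.0], [0.24, -0.971, 0.0], [0.0, -0.0, -1.0]]
ft_force: [0.4, 0.4, 0.2]
opening: 0.0301
grip_force: 59.5
356 163
```

View pics/g1.png

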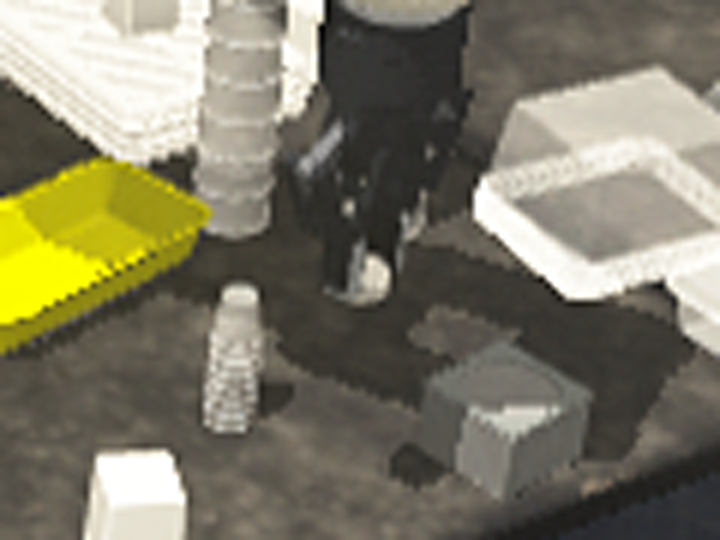

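The cap hangs between the fingertips at about (365,275), but its tilt is unclear. I'll check it with the depth.

```bash
python3 - <<'E'
from rig import *
from h import *
s=get_state();R=s["tcp_rot"]
for n in("side","top"):
    c=capture(n);p=cloud(c);l=(p-s["position"])@R*1000
    m=(np.abs(l[...,0])<25)&(np.abs(l[...,1])<25)&(np.abs(l[...,2])<20)&(c["img"].min(-1)>90)
    print(n); print(np.c_[l[m].round(),c["img"][m][:,0]][::2].astype(int).tolist())
E
```

```text
side
[[-8, -18, -10, 125], [0, -8, -14, 221], [0, -18, -9, 128], [3, -4, -13, 214], [6, -10, -12, 220], [11, -20, -10, 133], [-1, -5, -7, 188], [9, 0, -13, 211], [11, -10, -10, 230], [6, 6, -11, 167], [9, -2, -9, 217], [14, -6, -9, 203], [8, 8, -9, 171], [10, -1, -6, 219], [11, -11, -2, 146], [10, 21, -12, 126], [10, 10, -7, 169], [17, 8, -9, 172], [17, -2, -5, 133], [7, 16, -4, 120], [12, 12, -4, 172], [12, 0, 1, 175], [2, 14, 3, 114], [12, 11, 0, 157]]
top
[[-10, 10, -6, 251], [-10, 13, 3, 150], [-13, 9, -5, 250], [-13, 13, 2, 129], [-14, 6, -3, 248], [-15, 10, 1, 151], [-16, 2, -1, 237], [-17, 6, 5, 150], [-18, 1, 0, 144]]
```

The points suggest the cap may be tilted. I'll carry it over the highest stand, turn the jaws so the side camera sees between them, and look.

```bash
python3 -m inch '[{"linear":[2,-28,0],"rot":[0,0,-0.1]},{"linear":[2,-28,0],"rot":[0,0,-0.1]},{"linear":[2,-28,0],"rot":[0,0,-0.1]},{"linear":[2,-28,0],"rot":[0,0,-0.1]},{"linear":[2,-28,0],"rot":[0,0,-0.1]}]' >/dev/null
python3 -m inch '[{"linear":[2,-28,0],"rot":[0,0,-0.1]},{"linear":[2,-28,0],"rot":[0,0,-0.1]},{"linear":[2,-28,0],"rot":[0,0,-0.1]},{"linear":[2,-28,0],"rot":[0,0,0]},{"linear":[0,-28,0],"rot":[0,0,0]}]' >/dev/null
python3 -m inch '[{"linear":[0,0,0],"rot":[0,0,0]},{"linear":[0,0,0],"rot":[0,0,0]},{"linear":[0,0,0],"rot":[0,0,0]}]'
python3 - <<'E'
from rig import *
from h import *
s=get_state();print(s["qpos"].round(2)); ims=[]
for n in("side","top"):
    c=capture(n); np.savez(n+"1.npz",**c,P=s["position"],R=s["tcp_rot"]); q=np.linalg.inv(c["pose"])@np.append(s["position"],1)
    u=int(c["fx"]*q[0]/q[2]+c["cx"]);v=int(c["fy"]*q[1]/q[2]+c["cy"])
    ims.append(cv2.resize(c["img"][v-20:v+20,u-20:u+20,::-1],(390,390),interpolation=2))
cv2.imwrite("pics/g2.png",np.hstack(ims))
E
```

```text
time: 6.33
position: [0.4699, -0.0061, 0.1575]
tcp_rot: [[0.848, -0.529, -0.001], [-0.529, -0.848, 0.0], [-0.001, 0.0, -1.0]]
ft_force: [-0.4, 0.5, -0.7]
opening: 0.0298
grip_force: 59.5
[-0.07 -0.32  1.96  0.    1.5   2.06]
```

View pics/g2.png

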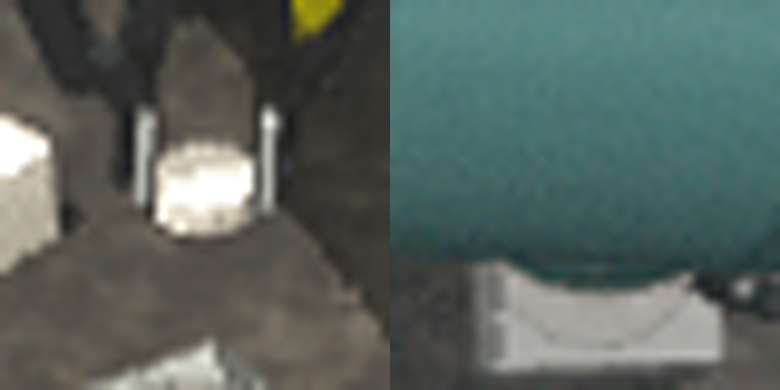

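The side crop shows the cap level between the pads at (205,185). Now I'll lower it.

```bash
python3 -m inch '[{"linear":[0,-2,-25],"rot":[0,0,0]},{"linear":[0,0,-25],"rot":[0,0,0]},{"linear":[0,0,-20],"rot":[0,0,0]},{"linear":[0,0,-12],"rot":[0,0,0]},{"linear":[0,0,0],"rot":[0,0,0]}]'
python3 -m inch '[{"linear":[0,0,-4],"rot":[0,0,0]},{"linear":[0,0,0],"rot":[0,0,0]},{"linear":[0,0,0],"rot":[0,0,0]}]'
```

```text
time: 6.85
position: [0.469, -0.0075, 0.0738]
tcp_rot: [[0.849, -0.528, -0.004], [-0.528, -0.849, 0.0], [-0.003, 0.002, -1.0]]
ft_force: [-0.6, 0.2, 0.1]
opening: 0.0296
grip_force: 59.5
time: 7.1
position: [0.4707, -0.0082, 0.0733]
tcp_rot: [[0.849, -0.529, 0.001], [-0.529, -0.849, -0.0], [0.001, -0.001, -1.0]]
ft_force: [0.0, 0.3, -0.2]
opening: 0.0299
grip_force: 59.5
```

```bash
python3 -m inch '[{"linear":[-1,0,-5],"rot":[0,0,0]},{"linear":[0,0,-2],"rot":[0,0,0]},{"linear":[0,0,-2],"rot":[0,0,0]},{"linear":[0,0,0],"rot":[0,0,0]},{"linear":[0,0,0],"rot":[0,0,0]}]'
```

```text
time: 7.52
position: [0.4693, -0.0083, 0.0639]
tcp_rot: [[0.849, -0.529, 0.0], [-0.529, -0.849, -0.0], [0.0, -0.0, -1.0]]
ft_force: [-4.1, 0.6, 7.2]
opening: 0.0298
grip_force: 60.4
```

```bash
python3 -m inch '[{"linear":[0,0,0],"rot":[0,0,0]},{"linear":[0,0,0],"rot":[0,0,0]},{"linear":[0,0,0],"rot":[0,0,0]},{"linear":[0,0,0],"rot":[0,0,0]}]' 46
python3 -m inch '[{"linear":[0,0,10],"rot":[0,0,0]},{"linear":[0,0,25],"rot":[0,0,0]},{"linear":[0,0,35],"rot":[0,0,0]},{"linear":[0,0,35],"rot":[0,0,0]},{"linear":[0,-20,20],"rot":[0,0,0.1]}]'
python3 -m inch '[{"linear":[-15,-28,0],"rot":[0,0,0.1]},{"linear":[-15,-28,0],"rot":[0,0,0.1]},{"linear":[-15,-28,0],"rot":[0,0,0.1]},{"linear":[-15,-28,0],"rot":[0,0,0.1]},{"linear":[-15,-28,0],"rot":[0,0,0.1]}]' 62
python3 -m inch '[{"linear":[-15,-28,0],"rot":[0,0,0.1]},{"linear":[-15,-28,0],"rot":[0,0,0.1]},{"linear":[-15,-28,0],"rot":[0,0,0]},{"linear":[-3,-28,0],"rot":[0,0,0]},{"linear":[0,0,0],"rot":[0,0,0]}]'
python3 - <<'E'
from rig import *
from h import *
ims=[]
for n,u,v in(("side",285,222),("top",278,181)):
    c=capture(n); ims.append(cv2.resize(c["img"][v-25:v+25,u-25:u+25,::-1],(390,390),interpolation=2))
    p=cloud(c); d=np.hypot(p[...,0]-.47,p[...,1]+.008); m=(d<.026)&(p[...,2]>.066)&(p[...,2]<.085);print(n,m.sum(),p[m].mean(0).round(4),p[m].max(0).round(3),p[m].min(0).round(3))
cv2.imwrite("pics/p1.png",np.hstack(ims))
E
```

```text
time: 7.85
position: [0.4692, -0.0083, 0.0632]
tcp_rot: [[0.849, -0.529, -0.0], [-0.529, -0.849, 0.0], [-0.0, 0.0, -1.0]]
ft_force: [0.0, 0.1, 0.5]
opening: 0.046
grip_force: 0.0
time: 8.27
position: [0.4698, -0.0268, 0.193]
tcp_rot: [[0.897, -0.442, 0.004], [-0.442, -0.897, 0.0], [0.003, -0.002, -1.0]]
ft_force: [1.7, -1.2, 0.1]
opening: 0.0462
grip_force: 0.0
time: 8.68
position: [0.3932, -0.1693, 0.1892]
tcp_rot: [[0.999, 0.048, 0.001], [0.048, -0.999, -0.0], [0.001, 0.0, -1.0]]
ft_force: [0.3, -0.4, 0.2]
opening: 0.0618
grip_force: 0.0
time: 9.1
position: [0.345, -0.2836, 0.189]
tcp_rot: [[0.971, 0.237, 0.0], [0.237, -0.971, -0.001], [-0.0, 0.001, -1.0]]
ft_force: [0.2, 0.8, -0.5]
opening: 0.0621
grip_force: 0.0
side 75 [ 0.4712 -0.0091  0.0727] [0.488 0.009 0.079] [ 0.448 -0.026  0.066]
top 120 [ 0.4681 -0.0092  0.072 ] [0.49  0.008 0.081] [ 0.45  -0.028  0.066]
```

View pics/p1.png

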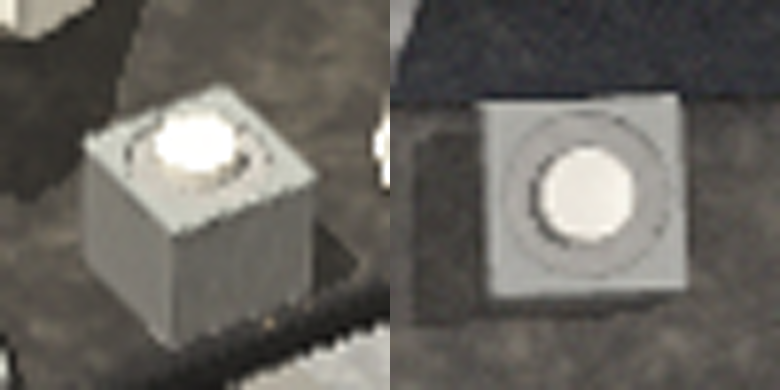

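The cap lies flat in the middle of the highest stand, at (587,193) in the top crop. Next is the tablet bottle.

```bash
python3 -m inch '[{"linear":[1,3,-35],"rot":[0,0,0]},{"linear":[0,0,-25],"rot":[0,0,0]},{"linear":[0,0,-20],"rot":[0,0,0]},{"linear":[0,0,0],"rot":[0,0,0]},{"linear":[0,0,0],"rot":[0,0,0]}]'
python3 -m inch '[{"linear":[0,0,-25],"rot":[0,0,0]},{"linear":[0,0,-25],"rot":[0,0,0]},{"linear":[0,0,-20],"rot":[0,0,0]},{"linear":[0,0,0],"rot":[0,0,0]},{"linear":[0,0,0],"rot":[0,0,0]}]'
```

```text
time: 9.62
position: [0.3473, -0.2764, 0.1085]
tcp_rot: [[0.97, 0.241, -0.001], [0.241, -0.97, 0.001], [-0.001, -0.001, -1.0]]
ft_force: [0.1, -0.2, 1.2]
opening: 0.0621
grip_force: 0.0
time: 10.03
position: [0.3477, -0.2773, 0.0397]
tcp_rot: [[0.971, 0.241, 0.0], [0.241, -0.971, -0.0], [0.0, 0.0, -1.0]]
ft_force: [-0.4, -0.5, 0.9]
opening: 0.0618
grip_force: 0.0
```

```bash
python3 -m inch '[{"linear":[-1.5,-2.5,-9],"rot":[0,0,0]},{"linear":[0,0,-9],"rot":[0,0,0]},{"linear":[0,0,0],"rot":[0,0,0]},{"linear":[0,0,0],"rot":[0,0,0]}]'
python3 -m inch '[{"linear":[0,0,0],"rot":[0,0,0]},{"linear":[0,0,0],"rot":[0,0,0]},{"linear":[0,0,0],"rot":[0,0,0]},{"linear":[0,0,0],"rot":[0,0,0]},{"linear":[0,0,0],"rot":[0,0,0]}]' 25
python3 -m inch '[{"linear":[0,0,5],"rot":[0,0,0]},{"linear":[0,0,30],"rot":[0,0,0]},{"linear":[0,0,35],"rot":[0,0,0]},{"linear":[0,0,35],"rot":[0,0,0]},{"linear":[0,0,35],"rot":[0,0,0]}]'
```

```text
time: 10.37
position: [0.3456, -0.2798, 0.0203]
tcp_rot: [[0.971, 0.24, -0.0], [0.24, -0.971, 0.0], [-0.0, -0.0, -1.0]]
ft_force: [0.5, 0.4, 0.2]
opening: 0.0618
grip_force: 0.0
time: 10.78
position: [0.346, -0.2801, 0.021]
tcp_rot: [[0.971, 0.24, 0.001], [0.24, -0.971, -0.001], [0.001, 0.001, -1.0]]
ft_force: [0.1, 0.1, 6.4]
opening: 0.0408
grip_force: 60.4
time: 11.2
position: [0.3453, -0.2795, 0.1622]
tcp_rot: [[0.971, 0.24, -0.0], [0.24, -0.971, 0.0], [-0.0, -0.0, -1.0]]
ft_force: [0.4, -0.5, -0.3]
opening: 0.041
grip_force: 60.8
```

```bash
python3 -m inch '[{"linear":[22,18,0],"rot":[0,0,0]},{"linear":[22,25,0],"rot":[0,0,0]},{"linear":[22,28,0],"rot":[0,0,0]},{"linear":[22,28,0],"rot":[0,0,0]},{"linear":[22,28,0],"rot":[0,0,0]}]' >/dev/null
python3 -m inch '[{"linear":[0,30,0],"rot":[0,0,0]},{"linear":[0,30,0],"rot":[0,0,0]},{"linear":[0,30,0],"rot":[0,0,0]},{"linear":[0,30,0],"rot":[0,0,0]},{"linear":[0,30,0],"rot":[0,0,0]}]' >/dev/null
python3 -m inch '[{"linear":[0,30,0],"rot":[0,0,0]},{"linear":[0,30,0],"rot":[0,0,0]},{"linear":[0,30,0],"rot":[0,0,0]},{"linear":[0,30,0],"rot":[0,0,0]},{"linear":[0,30,0],"rot":[0,0,0]}]' >/dev/null
python3 -m inch '[{"linear":[0,30,0],"rot":[0,0,0]},{"linear":[0,30,0],"rot":[0,0,0]},{"linear":[0,30,0],"rot":[0,0,0]},{"linear":[0,30,0],"rot":[0,0,0]},{"linear":[0,30,0],"rot":[0,0,0]}]' >/dev/null
python3 -m inch '[{"linear":[0,30,0],"rot":[0,0,0]},{"linear":[0,30,0],"rot":[0,0,0]},{"linear":[0,25,0],"rot":[0,0,0]},{"linear":[0,13,0],"rot":[0,0,0]},{"linear":[0,0,0],"rot":[0,0,0]}]'
python3 -m inch '[{"linear":[0,0,0],"rot":[0,0,0]},{"linear":[0,0,0],"rot":[0,0,0]},{"linear":[0,0,0],"rot":[0,0,0]}]'
```

```text
time: 13.28
position: [0.4553, 0.3971, 0.16]
tcp_rot: [[0.97, 0.242, -0.001], [0.242, -0.97, -0.0], [-0.001, 0.0, -1.0]]
ft_force: [-0.1, 0.2, -2.1]
opening: 0.0406
grip_force: 60.8
time: 13.53
position: [0.4559, 0.3943, 0.1605]
tcp_rot: [[0.971, 0.24, 0.0], [0.24, -0.971, -0.0], [0.0, 0.0, -1.0]]
ft_force: [0.7, 0.2, -0.7]
opening: 0.0412
grip_force: 60.8
```

```bash
python3 -m inch '[{"linear":[-1,2,-25],"rot":[0,0,0]},{"linear":[0,0,-25],"rot":[0,0,0]},{"linear":[0,0,-20],"rot":[0,0,0]},{"linear":[0,0,-10],"rot":[0,0,0]},{"linear":[0,0,0],"rot":[0,0,0]}]'
python3 -m inch '[{"linear":[0,0,-4],"rot":[0,0,0]},{"linear":[0,0,0],"rot":[0,0,0]},{"linear":[0,0,0],"rot":[0,0,0]}]'
```

```text
time: 13.95
position: [0.4541, 0.3959, 0.0782]
tcp_rot: [[0.971, 0.24, -0.002], [0.24, -0.971, -0.002], [-0.003, 0.001, -1.0]]
ft_force: [0.5, 0.1, -0.8]
opening: 0.041
grip_force: 60.8
time: 14.2
position: [0.4552, 0.3974, 0.0776]
tcp_rot: [[0.971, 0.24, 0.001], [0.24, -0.971, 0.001], [0.001, -0.001, -1.0]]
ft_force: [-0.4, 0.4, -0.7]
opening: 0.0406
grip_force: 60.8
```

```bash
python3 -m inch '[{"linear":[0,-1,-5],"rot":[0,0,0]},{"linear":[0,0,-4],"rot":[0,0,0]},{"linear":[0,0,-2],"rot":[0,0,0]},{"linear":[0,0,0],"rot":[0,0,0]},{"linear":[0,0,0],"rot":[0,0,0]}]'
```

```text
time: 14.62
position: [0.4549, 0.3963, 0.066]
tcp_rot: [[0.971, 0.24, 0.001], [0.24, -0.971, 0.0], [0.001, -0.0, -1.0]]
ft_force: [-2.9, -3.0, 7.9]
opening: 0.0408
grip_force: 61.0
```

```bash
python3 -m inch '[{"linear":[0,0,0],"rot":[0,0,0]},{"linear":[0,0,0],"rot":[0,0,0]},{"linear":[0,0,0],"rot":[0,0,0]},{"linear":[0,0,0],"rot":[0,0,0]}]' 60
python3 -m inch '[{"linear":[0,0,20],"rot":[0,0,0]},{"linear":[0,0,30],"rot":[0,0,0]},{"linear":[0,0,30],"rot":[0,0,0]},{"linear":[0,0,30],"rot":[0,0,0]},{"linear":[0,0,0],"rot":[0,0,0]}]'
python3 -m inch '[{"linear":[2,-30,0],"rot":[0,0,0]},{"linear":[2,-30,0],"rot":[0,0,0]},{"linear":[2,-30,0],"rot":[0,0,0]},{"linear":[2,-30,0],"rot":[0,0,0]},{"linear":[2,-30,0],"rot":[0,0,0]}]' >/dev/null
python3 -m inch '[{"linear":[2,-30,0],"rot":[0,0,0]},{"linear":[2,-30,0],"rot":[0,0,0]},{"linear":[0,-30,0],"rot":[0,0,0]},{"linear":[0,-30,0],"rot":[0,0,0]},{"linear":[0,-30,0],"rot":[0,0,0]}]' >/dev/null
python3 - <<'E'
from rig import *
from h import *
ims=[]
for n,u,v in(("side",381,180),("top",135,187)):
    c=capture(n); ims.append(cv2.resize(c["img"][v-25:v+25,u-25:u+25,::-1],(390,390),interpolation=2))
    p=cloud(c); print(n,[ (m.sum(),p[m].mean(0).round(4)) for m in [(np.hypot(p[...,0]-.455,p[...,1]-.396)<.035)&(p[...,2]>.112)]])
cv2.imwrite("pics/p2.png",np.hstack(ims))
E
python3 -m inch '[{"linear":[0,-30,0],"rot":[0,0,0]},{"linear":[0,-30,0],"rot":[0,0,0]},{"linear":[0,-30,0],"rot":[0,0,0]},{"linear":[0,-30,0],"rot":[0,0,0]},{"linear":[0,-30,0],"rot":[0,0,0]}]' >/dev/null
python3 -m inch '[{"linear":[0,-30,0],"rot":[0,0,0]},{"linear":[0,-30,0],"rot":[0,0,0]},{"linear":[0,-30,0],"rot":[0,0,0]},{"linear":[0,-30,0],"rot":[0,0,0]},{"linear":[0,-30,0],"rot":[0,0,0]}]' >/dev/null
python3 -m inch '[{"linear":[0,-30,0],"rot":[0,0,0]},{"linear":[0,-25,0],"rot":[0,0,0]},{"linear":[0,-20,0],"rot":[0,0,0]},{"linear":[0,0,0],"rot":[0,0,0]},{"linear":[0,0,0],"rot":[0,0,0]}]'
```

```text
time: 14.95
position: [0.4546, 0.3962, 0.0651]
tcp_rot: [[0.971, 0.24, -0.0], [0.24, -0.971, -0.0], [-0.0, 0.0, -1.0]]
ft_force: [-0.0, 0.1, 0.1]
opening: 0.0599
grip_force: 0.0
time: 15.37
position: [0.4561, 0.3974, 0.1819]
tcp_rot: [[0.971, 0.24, 0.006], [0.24, -0.971, 0.005], [0.007, -0.003, -1.0]]
ft_force: [0.1, 0.1, 1.2]
opening: 0.06
grip_force: 0.0
side [(np.int64(68), array([0.4578, 0.3932, 0.1178]))]
top [(np.int64(152), array([0.4538, 0.3941, 0.1168]))]
time: 17.55
position: [0.4688, -0.2791, 0.1747]
tcp_rot: [[0.971, 0.239, -0.001], [0.239, -0.971, 0.001], [-0.0, -0.001, -1.0]]
ft_force: [0.6, 0.2, -0.6]
opening: 0.0601
grip_force: 0.0
```

View pics/p2.png

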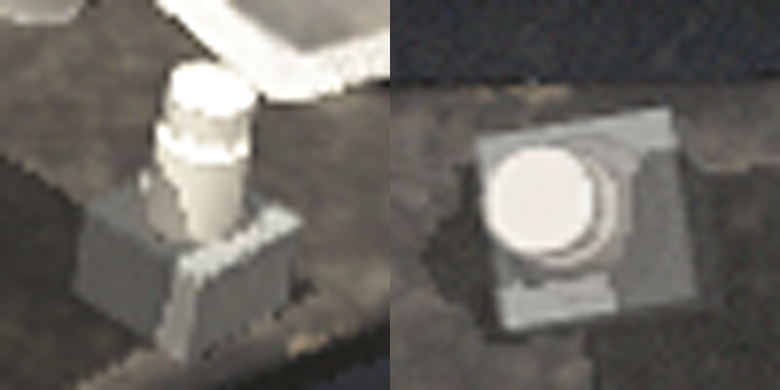

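The tablet bottle stands upright in the recess, with its top at 117 mm and within about 2 mm of centre. Next is the waisted bottle.

```bash
python3 -m inch '[{"linear":[0,0,-30],"rot":[0,0,0]},{"linear":[0,0,-25],"rot":[0,0,0]},{"linear":[0,0,-10],"rot":[0,0,0]},{"linear":[0,0,0],"rot":[0,0,0]},{"linear":[0,0,0],"rot":[0,0,0]}]'
python3 -m inch '[{"linear":[0,0,-25],"rot":[0,0,0]},{"linear":[0,0,-25],"rot":[0,0,0]},{"linear":[0,0,-15],"rot":[0,0,0]},{"linear":[0,0,0],"rot":[0,0,0]},{"linear":[0,0,0],"rot":[0,0,0]}]'
```

```text
time: 17.97
position: [0.469, -0.2782, 0.1109]
tcp_rot: [[0.97, 0.241, -0.0], [0.241, -0.97, 0.0], [-0.0, -0.0, -1.0]]
ft_force: [0.3, 0.2, 0.4]
opening: 0.0602
grip_force: 0.0
time: 18.38
position: [0.4692, -0.2788, 0.0467]
tcp_rot: [[0.971, 0.241, 0.001], [0.241, -0.971, -0.0], [0.001, 0.001, -1.0]]
ft_force: [0.6, -0.0, 0.3]
opening: 0.06
grip_force: 0.0
```

```bash
python3 -m inch '[{"linear":[0,1,-10],"rot":[0,0,0]},{"linear":[0,0,-10],"rot":[0,0,0]},{"linear":[0,0,0],"rot":[0,0,0]},{"linear":[0,0,0],"rot":[0,0,0]}]'
python3 -m inch '[{"linear":[0,0,0],"rot":[0,0,0]},{"linear":[0,0,0],"rot":[0,0,0]},{"linear":[0,0,0],"rot":[0,0,0]},{"linear":[0,0,0],"rot":[0,0,0]},{"linear":[0,0,0],"rot":[0,0,0]}]' 15
python3 -m inch '[{"linear":[0,0,5],"rot":[0,0,0]},{"linear":[0,0,20],"rot":[0,0,0]},{"linear":[0,0,20],"rot":[0,0,0]},{"linear":[0,0,20],"rot":[0,0,0]},{"linear":[0,0,0],"rot":[0,0,0]}]'
python3 -m inch '[{"linear":[0,-22,0],"rot":[0,0,0]},{"linear":[0,-22,0],"rot":[0,0,0]},{"linear":[0,-22,0],"rot":[0,0,0]},{"linear":[0,-22,0],"rot":[0,0,0]},{"linear":[0,-22,0],"rot":[0,0,0]}]'
python3 -m inch '[{"linear":[0,0,0],"rot":[0,0,0]},{"linear":[0,0,0],"rot":[0,0,0]},{"linear":[0,0,0],"rot":[0,0,0]}]'
```

```text
time: 18.72
position: [0.4686, -0.2777, 0.0251]
tcp_rot: [[0.971, 0.24, -0.001], [0.24, -0.971, 0.0], [-0.0, -0.0, -1.0]]
ft_force: [0.5, -0.7, 0.2]
opening: 0.0599
grip_force: 0.0
time: 19.13
position: [0.469, -0.278, 0.026]
tcp_rot: [[0.971, 0.24, 0.001], [0.24, -0.971, -0.0], [0.001, 0.001, -1.0]]
ft_force: [-1.3, 0.1, 6.6]
opening: 0.0325
grip_force: 59.2
time: 19.55
position: [0.47, -0.2786, 0.0946]
tcp_rot: [[0.971, 0.24, 0.004], [0.24, -0.971, -0.003], [0.003, 0.004, -1.0]]
ft_force: [0.3, -0.1, 0.2]
opening: 0.0322
grip_force: 59.5
time: 19.97
position: [0.4685, -0.3887, 0.09]
tcp_rot: [[0.971, 0.24, -0.0], [0.24, -0.971, 0.0], [-0.0, -0.0, -1.0]]
ft_force: [0.3, -0.0, -0.4]
opening: 0.0324
grip_force: 59.5
time: 20.22
position: [0.4685, -0.3873, 0.0899]
tcp_rot: [[0.971, 0.24, -0.001], [0.24, -0.971, 0.001], [-0.0, -0.001, -1.0]]
ft_force: [0.8, -0.2, -0.7]
opening: 0.0327
grip_force: 59.6
```

```bash
python3 -m inch '[{"linear":[0,-1,-12],"rot":[0,0,0]},{"linear":[0,0,-10],"rot":[0,0,0]},{"linear":[0,0,-5],"rot":[0,0,0]},{"linear":[0,0,0],"rot":[0,0,0]},{"linear":[0,0,0],"rot":[0,0,0]}]'
python3 -m inch '[{"linear":[0,0,-3],"rot":[0,0,0]},{"linear":[0,0,-3],"rot":[0,0,0]},{"linear":[0,0,-2],"rot":[0,0,0]},{"linear":[0,0,0],"rot":[0,0,0]},{"linear":[0,0,0],"rot":[0,0,0]}]'
```

```text
time: 20.63
position: [0.4686, -0.3883, 0.0626]
tcp_rot: [[0.971, 0.241, -0.001], [0.241, -0.971, 0.001], [-0.001, -0.001, -1.0]]
ft_force: [-0.1, 0.4, 0.8]
opening: 0.0327
grip_force: 59.6
time: 21.05
position: [0.4689, -0.3889, 0.0559]
tcp_rot: [[0.971, 0.24, 0.001], [0.24, -0.971, -0.0], [0.0, 0.001, -1.0]]
ft_force: [-0.9, 2.2, 4.8]
opening: 0.0325
grip_force: 60.0
```

Contact. I'll release and go on to the cup stack, looking on the way.

```bash
python3 -m inch '[{"linear":[0,0,0],"rot":[0,0,0]},{"linear":[0,0,0],"rot":[0,0,0]},{"linear":[0,0,0],"rot":[0,0,0]},{"linear":[0,0,0],"rot":[0,0,0]}]' 56
python3 -m inch '[{"linear":[0,0,20],"rot":[0,0,0]},{"linear":[0,0,35],"rot":[0,0,0]},{"linear":[0,0,35],"rot":[0,0,0]},{"linear":[0,0,30],"rot":[0,0,0]},{"linear":[0,0,0],"rot":[0,0,0]}]' >/dev/null
python3 -m inch '[{"linear":[0,30,0],"rot":[0,0,0]},{"linear":[0,30,0],"rot":[0,0,0]},{"linear":[0,30,0],"rot":[0,0,0]},{"linear":[0,30,0],"rot":[0,0,0]},{"linear":[0,30,0],"rot":[0,0,0]}]' >/dev/null
python3 -m inch '[{"linear":[0,30,0],"rot":[0,0,0]},{"linear":[0,30,0],"rot":[0,0,0]},{"linear":[0,30,0],"rot":[0,0,0]},{"linear":[0,30,0],"rot":[0,0,0]},{"linear":[0,30,0],"rot":[0,0,0]}]' >/dev/null
python3 -m inch '[{"linear":[0,30,0],"rot":[0,0,0]},{"linear":[0,30,0],"rot":[0,0,0]},{"linear":[0,30,0],"rot":[0,0,0]},{"linear":[0,30,0],"rot":[0,0,0]},{"linear":[0,30,0],"rot":[0,0,0]}]' >/dev/null
python3 - <<'E'
from rig import *
from h import *
ims=[]
for n,u,v in(("side",173,262),("top",410,177)):
    c=capture(n); ims.append(cv2.resize(c["img"][v-25:v+25,u-25:u+25,::-1],(390,390),interpolation=2))
    p=cloud(c); print(n,[ (m.sum(),p[m].mean(0).round(4)) for m in [(np.hypot(p[...,0]-.468,p[...,1]+.388)<.035)&(p[...,2]>.109)]])
cv2.imwrite("pics/p3.png",np.hstack(ims))
E
python3 -m inch '[{"linear":[-12,30,0],"rot":[0,0,0]},{"linear":[-12,30,0],"rot":[0,0,0]},{"linear":[-12,30,0],"rot":[0,0,0]},{"linear":[-12,30,0],"rot":[0,0,0]},{"linear":[-12,30,0],"rot":[0,0,0]}]'
python3 -m inch '[{"linear":[-20,25,0],"rot":[0,0,0]},{"linear":[-20,20,0],"rot":[0,0,0]},{"linear":[-20,15,0],"rot":[0,0,0]},{"linear":[0,0,0],"rot":[0,0,0]},{"linear":[0,0,0],"rot":[0,0,0]}]'
```

```text
time: 21.38
position: [0.4686, -0.3888, 0.0552]
tcp_rot: [[0.971, 0.24, -0.0], [0.24, -0.971, 0.0], [-0.0, -0.0, -1.0]]
ft_force: [0.3, -0.0, 0.2]
opening: 0.0561
grip_force: 0.0
side [(np.int64(84), array([ 0.4711, -0.3888,  0.1137]))]
top [(np.int64(102), array([ 0.4679, -0.3884,  0.1135]))]
time: 23.57
position: [0.4081, 0.2119, 0.1752]
tcp_rot: [[0.971, 0.24, 0.0], [0.24, -0.971, 0.0], [0.0, 0.0, -1.0]]
ft_force: [1.6, 0.8, 0.3]
opening: 0.0563
grip_force: 0.0
time: 23.98
position: [0.3484, 0.2714, 0.1753]
tcp_rot: [[0.97, 0.242, 0.0], [0.242, -0.97, 0.0], [0.0, 0.0, -1.0]]
ft_force: [0.4, -0.6, -0.8]
opening: 0.0563
grip_force: 0.0
```

View pics/p3.png

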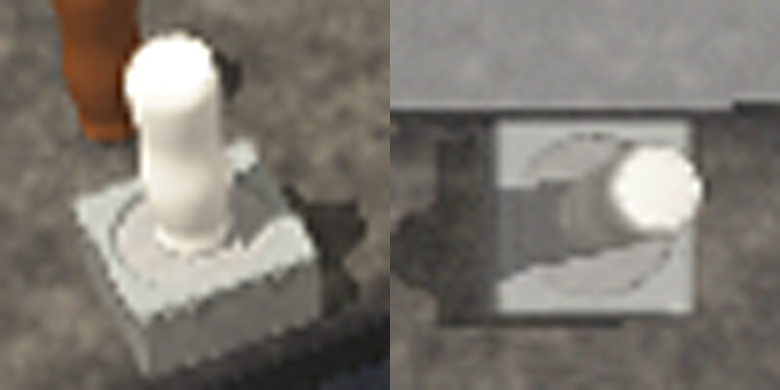

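The waisted bottle is upright and centred on its stand, with its top at 114 mm. Now the stack.

```bash
python3 -m inch '[{"linear":[-1,4,-30],"rot":[0,0,0]},{"linear":[0,0,-25],"rot":[0,0,0]},{"linear":[0,0,0],"rot":[0,0,0]},{"linear":[0,0,0],"rot":[0,0,0]},{"linear":[0,0,0],"rot":[0,0,0]}]'
```

```text
time: 24.4
position: [0.3486, 0.2749, 0.1217]
tcp_rot: [[0.971, 0.239, 0.001], [0.239, -0.971, 0.0], [0.001, -0.0, -1.0]]
ft_force: [0.1, 0.4, 0.2]
opening: 0.0561
grip_force: 0.0
```

```bash
python3 -m inch '[{"linear":[-2,2,-10],"rot":[0,0,0]},{"linear":[0,0,-20],"rot":[0,0,0]},{"linear":[0,0,-25],"rot":[0,0,0]},{"linear":[0,0,-20],"rot":[0,0,0]},{"linear":[0,0,0],"rot":[0,0,0]}]'
python3 -m inch '[{"linear":[0,0,-6],"rot":[0,0,0]},{"linear":[0,0,-7],"rot":[0,0,0]},{"linear":[0,0,0],"rot":[0,0,0]},{"linear":[0,0,0],"rot":[0,0,0]},{"linear":[0,0,0],"rot":[0,0,0]}]'
```

```text
time: 24.82
position: [0.3445, 0.2763, 0.0422]
tcp_rot: [[0.971, 0.24, -0.003], [0.24, -0.971, -0.002], [-0.004, 0.001, -1.0]]
ft_force: [-0.7, -0.8, -0.5]
opening: 0.0559
grip_force: 0.0
time: 25.23
position: [0.346, 0.2775, 0.0331]
tcp_rot: [[0.971, 0.24, 0.001], [0.24, -0.971, 0.001], [0.001, -0.0, -1.0]]
ft_force: [0.2, -0.8, 0.6]
opening: 0.0559
grip_force: 0.0
```

```bash
python3 -m inch '[{"linear":[0,0,-5],"rot":[0,0,0]},{"linear":[0,0,0],"rot":[0,0,0]},{"linear":[0,0,0],"rot":[0,0,0]}]'
python3 -m inch '[{"linear":[0,0,0],"rot":[0,0,0]},{"linear":[0,0,0],"rot":[0,0,0]},{"linear":[0,0,0],"rot":[0,0,0]},{"linear":[0,0,0],"rot":[0,0,0]},{"linear":[0,0,0],"rot":[0,0,0]}]' 10
python3 -m inch '[{"linear":[0,0,5],"rot":[0,0,0]},{"linear":[0,0,30],"rot":[0,0,0]},{"linear":[0,0,35],"rot":[0,0,0]},{"linear":[0,0,35],"rot":[0,0,0]},{"linear":[0,0,25],"rot":[0,0,0]}]'
```

```text
time: 25.48
position: [0.3456, 0.2771, 0.0272]
tcp_rot: [[0.971, 0.24, -0.0], [0.24, -0.971, -0.0], [-0.0, 0.0, -1.0]]
ft_force: [0.1, -0.5, 0.7]
opening: 0.0561
grip_force: 0.0
time: 25.9
position: [0.3458, 0.2774, 0.0276]
tcp_rot: [[0.971, 0.24, 0.0], [0.24, -0.971, 0.0], [0.0, -0.0, -1.0]]
ft_force: [-1.2, 0.7, 4.3]
opening: 0.0299
grip_force: 59.3
time: 26.32
position: [0.3458, 0.2773, 0.1606]
tcp_rot: [[0.971, 0.24, 0.002], [0.24, -0.971, 0.001], [0.002, -0.001, -1.0]]
ft_force: [-0.3, -0.6, 0.6]
opening: 0.0297
grip_force: 59.4
```

```bash
python3 -m inch '[{"linear":[8,-20,0],"rot":[0,0,0]},{"linear":[8,-30,0],"rot":[0,0,0]},{"linear":[8,-30,0],"rot":[0,0,0]},{"linear":[8,-30,0],"rot":[0,0,0]},{"linear":[8,-30,0],"rot":[0,0,0]}]' >/dev/null
python3 -m inch '[{"linear":[8,-30,0],"rot":[0,0,0]},{"linear":[8,-30,0],"rot":[0,0,0]},{"linear":[8,-30,0],"rot":[0,0,0]},{"linear":[8,-30,0],"rot":[0,0,0]},{"linear":[8,-30,0],"rot":[0,0,0]}]' >/dev/null
python3 -m inch '[{"linear":[8,-30,0],"rot":[0,0,0]},{"linear":[8,-30,0],"rot":[0,0,0]},{"linear":[8,-30,0],"rot":[0,0,0]},{"linear":[8,-25,0],"rot":[0,0,0]},{"linear":[0,-10,0],"rot":[0,0,0]}]' >/dev/null
python3 -m inch '[{"linear":[0,0,0],"rot":[0,0,0]},{"linear":[0,0,0],"rot":[0,0,0]},{"linear":[0,0,0],"rot":[0,0,0]}]'
```

```text
time: 27.82
position: [0.4575, -0.137, 0.1573]
tcp_rot: [[0.971, 0.241, -0.0], [0.241, -0.971, 0.0], [-0.0, -0.0, -1.0]]
ft_force: [0.7, -0.3, -0.7]
opening: 0.03
grip_force: 59.5
```

```bash
python3 -m inch '[{"linear":[0,-1,-25],"rot":[0,0,0]},{"linear":[0,0,-25],"rot":[0,0,0]},{"linear":[0,0,-25],"rot":[0,0,0]},{"linear":[0,0,-18],"rot":[0,0,0]},{"linear":[0,0,0],"rot":[0,0,0]}]'
python3 -m inch '[{"linear":[0,0,-6],"rot":[0,0,0]},{"linear":[0,0,0],"rot":[0,0,0]},{"linear":[0,0,0],"rot":[0,0,0]}]'
```

```text
time: 28.23
position: [0.4559, -0.137, 0.0609]
tcp_rot: [[0.97, 0.242, -0.005], [0.242, -0.97, 0.002], [-0.004, -0.003, -1.0]]
ft_force: [-0.9, 0.7, -0.6]
opening: 0.0299
grip_force: 59.4
time: 28.48
position: [0.4582, -0.1386, 0.0595]
tcp_rot: [[0.971, 0.241, 0.001], [0.241, -0.971, -0.0], [0.001, 0.001, -1.0]]
ft_force: [0.6, -1.1, -1.2]
opening: 0.0299
grip_force: 59.4
```

```bash
python3 -m inch '[{"linear":[0,0,-8],"rot":[0,0,0]},{"linear":[0,0,-4],"rot":[0,0,0]},{"linear":[0,0,-3],"rot":[0,0,0]},{"linear":[0,0,0],"rot":[0,0,0]},{"linear":[0,0,0],"rot":[0,0,0]}]'
```

```text
time: 28.9
position: [0.4576, -0.1388, 0.0432]
tcp_rot: [[0.971, 0.24, -0.0], [0.24, -0.971, 0.0], [-0.0, -0.0, -1.0]]
ft_force: [0.2, -0.3, -0.8]
opening: 0.0303
grip_force: 59.4
```

```bash
python3 -m inch '[{"linear":[0,0,-1.5],"rot":[0,0,0]},{"linear":[0,0,0],"rot":[0,0,0]},{"linear":[0,0,0],"rot":[0,0,0]},{"linear":[0,0,0],"rot":[0,0,0]}]'
python3 -m inch '[{"linear":[0,0,0],"rot":[0,0,0]},{"linear":[0,0,0],"rot":[0,0,0]},{"linear":[0,0,0],"rot":[0,0,0]},{"linear":[0,0,0],"rot":[0,0,0]}]' 54
python3 -m inch '[{"linear":[0,0,20],"rot":[0,0,0]},{"linear":[0,0,35],"rot":[0,0,0]},{"linear":[0,0,35],"rot":[0,0,0]},{"linear":[0,0,35],"rot":[0,0,0]},{"linear":[0,0,25],"rot":[0,0,0]}]'
python3 -m inch '[{"linear":[-20,0,20],"rot":[0,0,0]},{"linear":[-20,-20,20],"rot":[0,0,0]},{"linear":[-10,-30,0],"rot":[0,0,0]},{"linear":[0,-30,0],"rot":[0,0,0]},{"linear":[0,-20,0],"rot":[0,0,0]}]' >/dev/null
python3 -m inch '[{"linear":[0,0,0],"rot":[0,0,0]},{"linear":[0,0,0],"rot":[0,0,0]},{"linear":[0,0,0],"rot":[0,0,0]}]'
python3 - <<'E'
from rig import *
from h import *
ims=[]
for n,u,v in(("side",247,236),("top",322,183)):
    c=capture(n)
    ims.append(cv2.resize(c["img"][v-25:v+25,u-25:u+25,::-1],(390,390),interpolation=2))
    if n=="side": cv2.imwrite("pics/full.png",cv2.resize(c["img"][140:300,140:420,::-1],None,fx=2.8,fy=2.8,interpolation=2))
    p=cloud(c)
    for k,x,y,z in(("stack",.458,-.138,.098),("cap",.47,-.008,.068),("tab",.455,.396,.112),("waist",.468,-.388,.109),("sq",.461,.125,.083)):
        m=(np.hypot(p[...,0]-x,p[...,1]-y)<.035)&(p[...,2]>z)&(p[...,2]<z+.02); print(n,k,m.sum(),p[m].mean(0).round(4))
cv2.imwrite("pics/p4.png",np.hstack(ims))
E
```

```text
time: 29.23
position: [0.458, -0.1389, 0.0426]
tcp_rot: [[0.971, 0.24, 0.001], [0.24, -0.971, -0.0], [0.001, 0.0, -1.0]]
ft_force: [-2.8, 1.7, 7.0]
opening: 0.0298
grip_force: 60.3
time: 29.57
position: [0.4577, -0.1388, 0.0417]
tcp_rot: [[0.971, 0.24, -0.0], [0.24, -0.971, 0.0], [-0.0, -0.0, -1.0]]
ft_force: [0.3, 0.4, 0.2]
opening: 0.0542
grip_force: 0.0
time: 29.98
position: [0.4579, -0.1389, 0.195]
tcp_rot: [[0.971, 0.24, 0.002], [0.24, -0.971, -0.001], [0.002, 0.001, -1.0]]
ft_force: [0.5, -0.5, 0.1]
opening: 0.0538
grip_force: 0.0
time: 30.65
position: [0.4077, -0.2385, 0.2316]
tcp_rot: [[0.971, 0.24, -0.0], [0.24, -0.971, 0.0], [-0.0, -0.0, -1.0]]
ft_force: [-1.2, -0.8, 0.0]
opening: 0.0541
grip_force: 0.0
side stack 39 [ 0.4595 -0.1394  0.1034]
side cap 72 [ 0.4711 -0.0083  0.0728]
side tab 65 [0.457  0.3944 0.1176]
side waist 81 [ 0.4701 -0.3891  0.1132]
side sq 113 [0.464  0.1244 0.0886]
top stack 50 [ 0.4567 -0.1391  0.1037]
top cap 106 [ 0.4693 -0.0092  0.0728]
top tab 147 [0.4537 0.3941 0.1174]
top waist 0 [nan nan nan]
top sq 220 [0.4619 0.1249 0.0878]<stdin>:10: RuntimeWarning: Mean of empty slice.
  ret = um.true_divide(
```

View pics/p4.png

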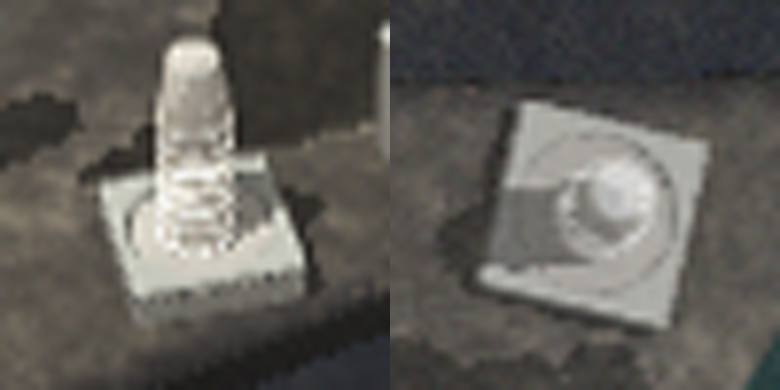

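View pics/full.png

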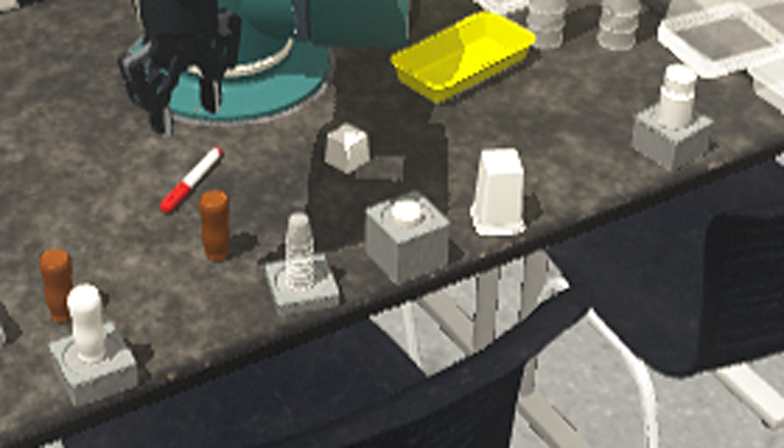

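All four samples stand upright and centred, the square cup and brown bottles haven't moved, and the gripper is clear. Handing in.

```bash
python3 -c "
from rig import *
print(sign_off())"
```

```text
the job is handed in; nothing more can be done
None
```

The job is handed in at about 31 s of robot time: all four samples stand upright in the middle of their stands, placed in the order asked, and the square cup is where it was.

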